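# Shift the rolling mill's gear lever from park to the green gear

### The job

Take the rolling mill out of park and put it in the green gear: with the fingertips, push its gear lever out of the park slot, along the cross slot and all the way home into the slot marked by the green dot. Push gently, do not force the lever against the gate, and put it in no other gear on the way. Leave the jar, the bangle and the screwdriver alone, and finish clear of the lever.

Things in the scene. Friction and masses are not known exactly. Their poses are not given: they have to be found in the camera images.
- gearbox: Fixed machine: grey gearbox with a blue rolling mill on its left, turned by up to 0.35 rad. Origin at table level under the middle of the gate; x forward (away from the robot), y left along the cross slot, z up. Housing: x +-100 mm, y -160 to +120 mm, top at 100 mm. Mill: x +-50 mm, y 151 to 269 mm, 178 mm high. Only the lever and dots rise above the gate plate.
- gate_center (a point): Middle of the cross slot, on the upper face of the aluminium gate plate (116 x 104 x 10 mm), 110 mm above the table. Dark slots, 14 mm wide, in the gearbox frame from here: cross slot at x = 0, y -37 to +37 mm; four gear slots, at y = +30 and -30 mm, each forward to x = +31 and back to x = -31 mm; unmarked park slot at y = 0, back only, to x = -31 mm.
- lever_knob (a point): Centre of the lever's black knob, a cylinder 26 mm in diameter, 40 mm long along the lever. The lever, a 10 mm steel rod, pivots like a joystick about a point 105 mm below gate_center; the knob centre is 165 mm from the pivot, 60 mm above the plate when upright, and travels about 40 mm forward and back, 47 mm left and right. It stays where it is left; about 2 N moves it.
- lever_pin (a point): Point on the lever's axis 100 mm from the pivot, inside the gate plate: it shows where the rod is in the slots. In the middle of the cross slot it is 5 mm below gate_center; home in a gear slot its horizontal distance from that slot's dot is about 22 mm.
- select (a joint): Sideways lean of the lever (rad), 0 upright, growing to the left (gearbox +y): about +0.29 in line with the left gear slots, -0.29 with the right ones, 0 with the park slot. Play in a slot is about 0.02 either way.
- shift (a joint): Forward lean of the lever (rad), 0 in the cross slot, growing forward (gearbox +x): about +0.235 home in a forward slot, -0.235 home in a back slot. It starts in the park slot between -0.16 and -0.23. In the cross slot it has about 0.02 of play either way.
- mark_green: Green dot that marks the wanted gear: a disc 16 mm in diameter and 2 mm thick on the gate plate, 14 mm beyond the closed end of its slot (gearbox frame x = +-45, y = +-30 mm). Which of the four gear slots is green differs from run to run. Origin at the centre of its underside.
- mark_red: Red dot, same form, at another gear slot.
- mark_yellow: Yellow dot, same form, at another gear slot.
- mark_blue: Blue dot, same form, at another gear slot.
- jar_mid (a point): Middle of a loose amber glass jar with a brass lid, 40 mm in diameter, 45 mm tall, standing on the right of the housing top. Leave alone.
- bangle_mid (a point): Middle of a loose copper bangle lying on the right of the housing top, 60 mm across, 12 mm high. Leave alone.
- driver: Loose screwdriver, 150 mm long, lying on the table between the robot and the gearbox, wooden handle. Origin on the underside at its middle, x towards the blade. Leave alone.

How it is judged:
By the outcome, as a careful person would: the job done as asked, in the order asked, and still so for the second after the job is handed in, with the robot touching nothing.
It also fails if it takes over 48 s, if anything falls off the work surface, if the arm or the gripper's body presses on something with over 40 N, if the wrist force passes 120 N, or if a joint passes its speed limit or range.

### The arm

A 6-joint arm with a two-finger parallel gripper is mounted at the origin on the work surface. World frame = base frame: x ahead of the robot, y to its left, z up, the work surface at z = 0. Lengths are in m, angles in degrees, forces in N, time in s.
With the tool pointing down it reaches from about 0.375 to 0.75 m from the base axis. Payload 9 kg.
Tool frame: the origin (TCP) lies where the fingers leave the gripper's body, on its centre line; the fingertips stand 73 mm ahead of it and the grasp point (between the pads) lies 54 mm ahead of it (robot.tip_reach is the distance from the TCP to the fingertips, in m); z points along the fingers, y is the line along which they close (so a half turn about z gives the same grasp; the last joint's range is limited). The gripper opens to 85 mm and grips with 20 to 120 N. Pads are 22 mm wide; open, the fingers measure 114 mm over their backs; the gripper's body (76 mm by 85 mm) begins 54 mm behind the grasp point. The pads swing forward as they close: fully open they stand 13 mm farther back than shut.
Start: joints at [-88.333, 5.964, 5.575, 89.605, 0, 77.527], TCP at [0.147, -0.582, 0.304] pointing down, gripper open.
Joint ranges: [-171.21, 171.21], [-48.23, 106.86], [-62.78, 66.21], [-105.2, 120.99], [-86.42, 89.51], [-180, 180]. Speed limits (degrees/s): [127.2, 127.2, 147.25, 180, 180, 180].

### API

Orientations are given as [roll, pitch, yaw] about the fixed x, y, z axes, in that order (R = Rz(yaw) Ry(pitch) Rx(roll)).
In Python, from plant import robot gives the robot as it stands. Calls block until the motion is done:
- robot.move_pose(position, orientation): joint-space move of the TCP to a pose.
- robot.line_to(position, vel=0.15, rotation=None, guard=None): straight line of the TCP; rotation=None keeps the orientation; vel is the mean speed in m/s. With guard (N) it stops when the force on the tool has changed by that much, and returns True; else False.
- robot.goto_joints(angles): joint-space move.
- robot.set_gripper(opening): finger opening in m; the grip force is fixed at half the most; returns when the fingers have stopped.
- robot.pause(seconds).
- robot.ik(position, orientation): joint angles nearest the present ones, or None.
- robot.observe(): the state.
- robot.grab_frame(name): name is "side" or "top"; returns the picture (480x640x3 uint8, blue, green, red); there is no depth.
- robot.get_calibration(name): a dict with "vertical_fov" (degrees; the focal length in pixels is half the picture's height over the tangent of half this angle, whatever the lens; pixels are square), "cx", "cy" (the principal point, pixels), "k1" (the pictures are not rectified: a ray, as slopes to the right and down, at radius r is drawn at 1 + k1 r^2 times it, then the intrinsics apply), "rvec" (rotation vector, rad) and "tvec" (3), from world to camera coordinates, as OpenCV has them. Camera axes: x right, y down, z forward; pixel columns grow to the right and rows downward; lengths in m; the calibration is good to about 2 mm. A picture is of the moment at which its call begins. get_calibration takes no time and is no camera call.
A pose or a line that the arm cannot do raises robot.IKError and nothing moves.
- robot.job_done(): hands the job in; it is judged then, once.
The state is a dict: "time": time; "q": joint angles; "qvel": joint speeds; "joint_torque": joint torques, N m; "tool_pos": TCP position; "tcp_rot": TCP orientation; "ft_force": force on the tool from outside, world axes, zero at the start; "torque": the same for the moment, N m; "gripper_width": finger opening in m; "gripper_force": force on a finger pad.
Only numpy, scipy, OpenCV 4.12 (cv2) and the standard library are available. Lean on these libraries where they do the work, as an engineer would, in place of code of your own. Each camera call takes 0.05 s, during which the arm holds its last target. There are 200 camera calls.

## Working session

There is one attempt and no reset: what is moved stays moved. The work goes in short steps, each a Python script; the robot and the scene stay as the last script left them, time stands still between calls to the robot, and variables do not carry over. Pictures are saved under pics/ and viewed, at most 10 in all, crops included, and the job is handed in when it is done.

```bash
mkdir -p pics; ls; python3 - <<'E'
from plant import robot
import cv2
for n in("side","top"):
    im=robot.grab_frame(n);cv2.imwrite(f"pics/{n}0.png",im);print(n,robot.get_calibration(n))
print(robot.observe()["tcp_rot"],robot.observe()["time"])
E
```

```text
pics
side {'vertical_fov': 48.10230431312729, 'cx': 318.1105484504655, 'cy': 240.5988266596163, 'k1': -0.09556532214261877, 'rvec': array([ 0.29199489, -2.76968126,  1.23420475]), 'tvec': array([0.54054963, 0.18153571, 0.75478636])}
top {'vertical_fov': 55.153194326928, 'cx': 317.72508374934955, 'cy': 243.7702098102322, 'k1': -0.05111258179774818, 'rvec': array([ 2.17146728, -2.12135144,  0.11411063]), 'tvec': array([-0.01784962,  0.56531582,  0.71059323])}
[-1.79931946e+02 -1.47825258e-02  1.41397437e+01] 0.1
```

View pics/side0.png

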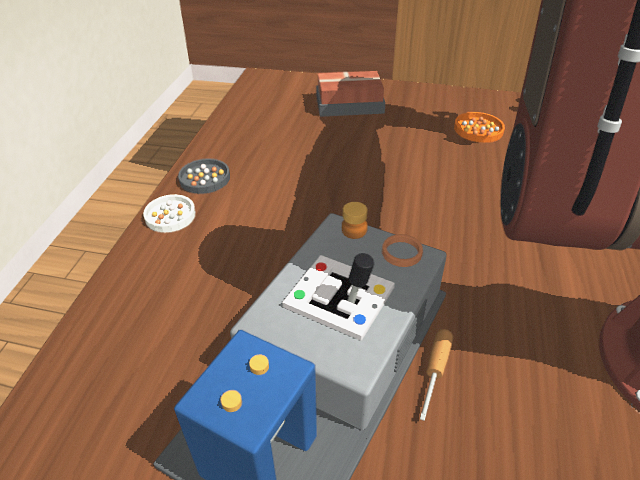

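View pics/top0.png

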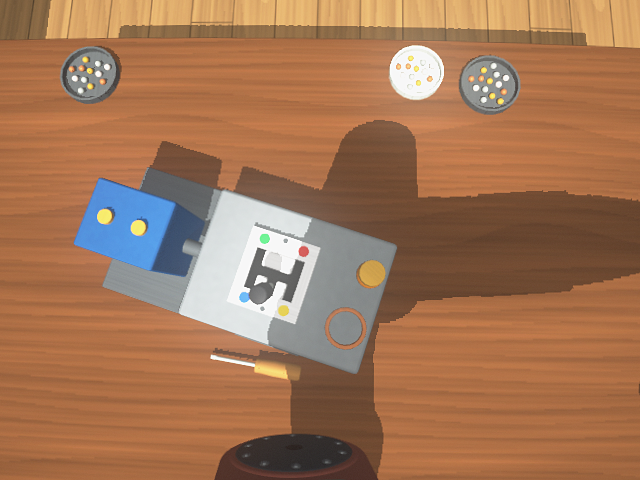

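Top view: green dot at (264,239), i.e. forward-left; red (304,252), blue (244,297), yellow (283,310), knob near (260,293) back in park. The side view agrees (green at (299,295), knob at (361,268)).

```bash
cat > h.py <<'E'
import cv2, numpy as np
from plant import robot
def cam(n):
    c=robot.get_calibration(n); f=240/np.tan(np.radians(c["vertical_fov"]/2))
    R=cv2.Rodrigues(c["rvec"])[0]; return c,f,R
def ray(n,uv):
    c,f,R=cam(n); K=np.array([[f,0,c["cx"]],[0,f,c["cy"]],[0,0,1]])
    p=cv2.undistortPoints(np.array([[uv]],float),K,np.array([c["k1"],0,0,0]))[0,0]
    d=R.T@np.r_[p,1]; return -R.T@c["tvec"], d/np.linalg.norm(d)
def tri(a,b):
    A=np.zeros((3,3));B=np.zeros(3)
    rs=[ray("side",a),ray("top",b)]
    for o,d in rs:
        P=np.eye(3)-np.outer(d,d);A+=P;B+=P@o
    X=np.linalg.solve(A,B)
    return X,max(np.linalg.norm(np.cross(X-o,d)) for o,d in rs)
def blob(mask,near,rad,off=(0,0)):
    n,l,s,c=cv2.connectedComponentsWithStats(mask.astype(np.uint8))
    k=[i for i in range(1,n) if s[i,4]>15 and np.hypot(*(c[i]-near))<rad]
    i=max(k,key=lambda i:s[i,4]); return c[i],s[i]
ROI={"side":(361,270),"top":(262,292)}
def knob(n,im,near=None,rad=40):
    return blob(im.max(2)<48,np.array(near or ROI[n]),rad)
E
python3 - <<'E'
from h import *
im={n:cv2.imread(f"pics/{n}0.png") for n in("side","top")}
H={n:cv2.cvtColor(im[n],cv2.COLOR_BGR2HSV) for n in im}
hue={"green":(45,85),"red":(-8,8),"yellow":(20,33),"blue":(98,118)}
near={"side":dict(green=(299,295),red=(321,267),yellow=(379,290),blue=(360,320)),"top":dict(green=(264,239),red=(304,252),yellow=(283,310),blue=(244,297))}
mod=dict(green=(45,30),red=(45,-30),yellow=(-45,-30),blue=(-45,30))
W=[];M=[]
for k,(a,b) in hue.items():
    p=[]
    for n in("side","top"):
        h=H[n][...,0].astype(int);h=np.where((h>150)&(a<0),h-180,h)
        p.append(blob((h>=a)&(h<=b)&(H[n][...,1]>110)&(H[n][...,2]>70),np.array(near[n][k]),12)[0])
    X,e=tri(*p);print(k,np.round(p,1).tolist(),X.round(4),round(e,4));W.append(X);M.append(mod[k])
W=np.array(W);M=np.array(M)/1e3
z=(W[:,0]-W[:,0].mean()+1j*(W[:,1]-W[:,1].mean()))
m=M@[1,1j]
s=(z*m.conj()).sum()/(abs(m)**2).sum()
print("centre",W.mean(0),"yaw",np.degrees(np.angle(s)),"scale",abs(s))
for n in im:
    c,st=knob(n,im[n]);print(n,c,st)
    x,y=ROI[n];cr=im[n][y-60:y+60,x-80:x+80]
    cv2.imwrite(f"pics/c{n}.png",cv2.resize(cr,None,fx=4,fy=4,interpolation=2))
cv2.imwrite("pics/c.png",cv2.resize(np.vstack([cv2.imread(f"pics/c{n}.png") for n in im]),None,fx=.6,fy=.6))
E
```

```text
green [[298.9, 294.0], [264.4, 238.1]] [0.5629 0.0724 0.1088] 0.0
red [[320.5, 266.4], [303.2, 251.1]] [0.5453 0.0147 0.1085] 0.0002
yellow [[379.0, 289.0], [283.0, 310.3]] [0.4587 0.0414 0.1089] 0.0001
blue [[359.3, 318.9], [244.0, 296.7]] [0.4766 0.0987 0.109 ] 0.0
centre [0.51088471 0.05681274 0.10877913] yaw -17.091363356293378 scale 1.0044984648476016
side [346.17908788 287.5650723 ] [310 260  63  58 899]Traceback (most recent call last):
  File "<stdin>", line 20, in <module>
  File "h.py", line 23, in knob
    return blob(im.max(2)<48,np.array(near or ROI[n]),rad)
  File "h.py", line 20, in blob
    i=max(k,key=lambda i:s[i,4]); return c[i],s[i]
ValueError: max() iterable argument is empty
```

```bash
cat >> h.py <<'E'
YAW=-17.09; C0=np.array([0.5109,0.0568]); a=np.radians(YAW)
Rg=np.array([[np.cos(a),-np.sin(a)],[np.sin(a),np.cos(a)]])
def W(u,v,z): return np.r_[C0+Rg@[u/1e3,v/1e3],z]   # u,v in mm, gearbox frame
def uv():
    s=robot.observe();q=Rg.T@(np.array(s["tool_pos"])[:2]-C0)*1e3;f=np.array(s["ft_force"])
    return "uv",q.round(1),"z",round(s["tool_pos"][2],4),"F",(Rg.T@f[:2]).round(2),f[2].round(2),"t",round(s["time"],2)
def project(n,X):
    c,f,R=cam(n);K=np.array([[f,0,c["cx"]],[0,f,c["cy"]],[0,0,1]])
    return cv2.projectPoints(np.array([X],float),c["rvec"],c["tvec"],K,np.array([c["k1"],0,0,0]))[0][0,0]
def shots(name):
    out=[]
    for n in("side","top"):
        im=robot.grab_frame(n);x,y=project(n,W(0,0,.13)).astype(int)
        out.append(cv2.resize(im[y-65:y+65,x-65:x+65],(400,400),interpolation=cv2.INTER_CUBIC))
    cv2.imwrite(f"pics/{name}.png",np.hstack(out))
E
python3 - <<'E'
from h import *
print(robot.tip_reach)
robot.set_gripper(0.0)
best=min((y for y in (YAW,YAW+180) if robot.ik(W(-88,0,.23),[180,0,y]) is not None),key=lambda y:abs(robot.ik(W(-88,0,.23),[180,0,y])[5]))
print(best,robot.ik(W(-88,0,.23),[180,0,best]))
robot.move_pose(W(-88,0,.31),[180,0,best])
print(*uv())
robot.line_to(W(-88,0,.23),vel=.12)
print(*uv(),robot.observe()["gripper_width"])
shots("a")
E
```

```text
0.0726
162.91 [ -6.38355883 -24.05356841 -29.26889618  84.78467223   0.
  10.70644117]
uv [-87.6  -0.5] z 0.31 F [-0.79 -0.93] -0.6 t 3.42
uv [-87.7   0. ] z 0.2307 F [0.31 0.04] 0.27 t 4.23 -0.0003434102832810976
```

View pics/a.png

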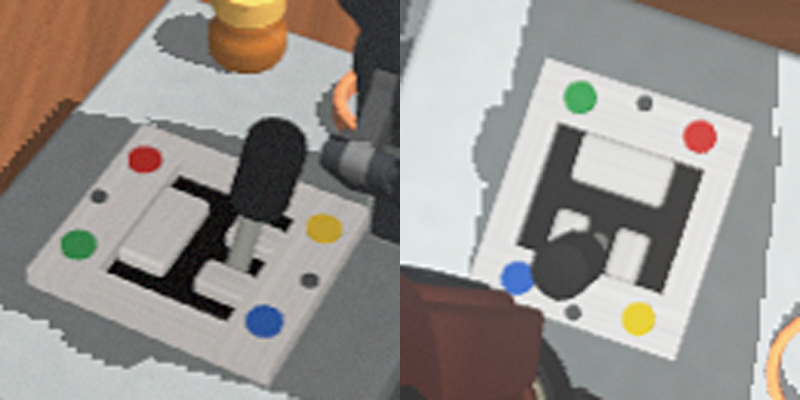

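Lever is in the park slot, with the closed fingers behind the knob and level with its lower half. Green dot is forward-left in both crops. Pushing forward next.

```bash
python3 - <<'E'
from h import *
for u in(-75,-65,-55,-45,-35,-28,-24):
    g=robot.line_to(W(u,0,.23),vel=.03,guard=6);print(g,*uv())
    if g:break
shots("b")
E
```

```text
False uv [-75.  -0.] z 0.2299 F [-0.61  0.76] -0.01 t 4.92
False uv [-64.9  -0. ] z 0.23 F [-0.74 -0.26] -0.82 t 5.4
False uv [-55.  -0.] z 0.2299 F [-1.41  1.96] -0.05 t 5.88
False uv [-44.9  -0. ] z 0.2299 F [-1.21 -0.01] 0.96 t 6.37
False uv [-34.9  -0. ] z 0.2299 F [-1.33 -0.09] 0.08 t 6.85
False uv [-27.8  -0. ] z 0.23 F [-0.89  0.3 ] -0.17 t 7.23
False uv [-23.9   0. ] z 0.23 F [-0.9 -0.1] 0.69 t 7.52
```

View pics/b.png

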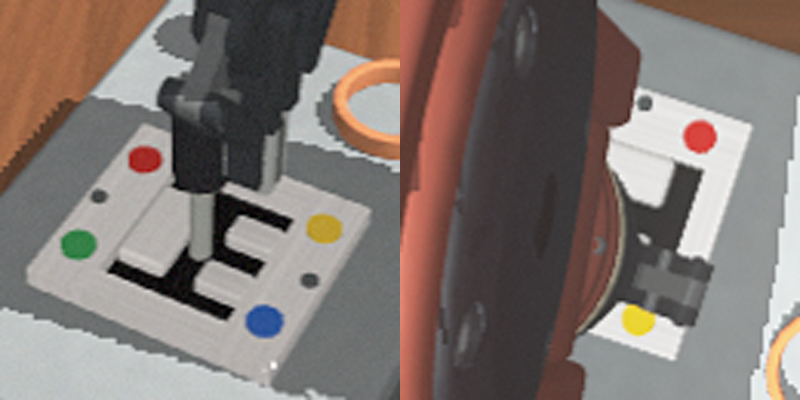

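```bash
python3 - <<'E'
from h import *
x0,y0=project("side",W(0,0,.13)).astype(int)
for u in(-6,-3,0,3):
    for z in (.112,.145): print(u,z,((project("side",W(u*(z-.005)/.1,0,z))-[x0-65,y0-65])*400/130).round(1))
im=cv2.imread("pics/b.png")[:, :400]
for r in range(200,266,8): print(r,im[r,180:226:3].max(1))
E
```

```text
-6 0.112 [213.4 235.4]
-6 0.145 [219.4 183.9]
-3 0.112 [206.9 232.8]
-3 0.145 [210.5 180.5]
0 0.112 [200.4 230.2]
0 0.145 [201.7 177.1]
3 0.112 [193.9 227.6]
3 0.145 [193.  173.7]
200 [180 180 182 159 122 142 148 148 143 142 132  84  25  12  14  18]
208 [183 180 180 157 127 136 143 143 146 139 124  61  11  20  26  14]
216 [182 182 179 157 125 141 144 145 139 141 119  62  17  17  26  13]
224 [178 181 179 157 125 140 146 144 140 142 122  61  18  23  17  18]
232 [180 182 182 156 126 139 144 144 146 137 119  65  21  20   8  64]
240 [184 172 149 128 129 141 145 145 144 141 119  39  26  15  21  96]
248 [159 102  21  88 136 141 147 142 143 143 116  45  13  14  17  11]
256 [ 34  13  22  62 127 153 150 154 153 131  71  11  13  16  14  20]
264 [ 11  23  24  16  18  11   4   8  87 160 187 189 193 185 150  94]
```

Side crop shows the rod at the cross slot, centred on column 201 against a predicted 200–201, so shift ≈ 0. Next I go round to the right and push left.

```bash
python3 - <<'E'
from h import *
robot.line_to(W(-46,0,.23),vel=.1)
robot.line_to(W(-46,-52,.23),vel=.15)
robot.line_to(W(0,-52,.23),vel=.15);print(*uv())
for v in(-40,-30,-20,-10,0,10,15,18):
    g=robot.line_to(W(0,v,.23),vel=.03,guard=6);print(g,*uv())
    if g:break
shots("c")
x0,y0=project("side",W(0,0,.13)).astype(int)
for v in(24,27,30,33):
    print(v,[((project("side",W(0,v*(z-.005)/.1,z))-[x0-65,y0-65])*400/130).round(1) for z in(.112,.145)])
E
```

```text
uv [ -0.5 -51.4] z 0.2296 F [-0.5   0.33] 0.08 t 8.94
False uv [ -0.1 -39.8] z 0.2301 F [0.07 0.75] 0.44 t 9.49
False uv [ -0.  -29.9] z 0.23 F [0.31 0.28] -0.31 t 9.97
False uv [ -0.  -19.8] z 0.23 F [-0.12 -0.83] 0.06 t 10.46
False uv [-0.  -9.7] z 0.2299 F [-0.22 -0.57] 0.06 t 10.94
False uv [-0.   0.3] z 0.23 F [ 0.38 -0.27] -0.38 t 11.43
False uv [-0.  10.3] z 0.23 F [-0.07  0.53] 0.45 t 11.91
False uv [-0.  15.2] z 0.23 F [0.04 0.  ] 0.86 t 12.22
False uv [-0.  18.2] z 0.23 F [ 0.41 -1.27] -0.72 t 12.47
24 [array([172.4, 268.9]), array([163.7, 228.1])]
27 [array([168.8, 273.9]), array([158.8, 234.7])]
30 [array([165.2, 278.8]), array([153.8, 241.3])]
33 [array([161.6, 283.9]), array([148.8, 248. ])]
```

View pics/c.png

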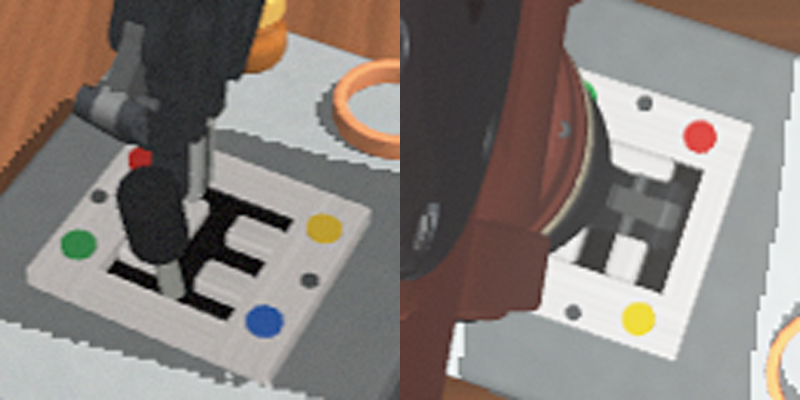

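Lever has come along the cross slot to nearly in line with the left slots: the rod enters at about (173,290), a trifle (≤3 mm) short. I'll nudge left to light contact with the end, then look at the numbers.

```bash
python3 - <<'E'
from h import *
for v in(19,20,21,22,23):
    g=robot.line_to(W(0,v,.23),vel=.01,guard=4);robot.pause(.1);print(g,*uv())
    if g:break
shots("d")
im=cv2.imread("pics/d.png")[:, :400]
for r in range(266,300,4): print(r,im[r,150:196:3].max(1))
x0,y0=project("side",W(0,0,.13)).astype(int)
for u,v in((0,28),(0,30),(0,32),(-2,30),(-2,32)):
    P=[(project("side",W(u*(z-.005)/.1,v*(z-.005)/.1,z))-[x0-65,y0-65])*400/130 for z in(.1,.14)]
    print(u,v,[round(np.interp(r,[P[1][1],P[0][1]],[P[1][0],P[0][0]]),1) for r in(270,278,286)])
E
```

```text
False uv [ 0. 19.] z 0.23 F [ 0.67 -1.31] 0.38 t 12.93
False uv [-0. 20.] z 0.23 F [ 0.61 -1.  ] -0.2 t 13.28
False uv [ 0. 21.] z 0.23 F [-0.16 -0.78] -0.19 t 13.62
False uv [-0.  22.1] z 0.23 F [-0.97 -1.38] -0.33 t 13.97
False uv [ 0. 23.] z 0.23 F [ 0.12 -1.57] 0.09 t 14.32
266 [38 31 35 35 35 33 40 41 32 18  8 16 26 27 18 12]
270 [ 36  28  27  38  43  55  92 132 100  22  18  15  20  27  19  12]
274 [ 52  94 110 116 124 127 134 131  96  37  17  12  15  12   6  30]
278 [ 48 113 140 136 135 134 131 133 127  78   0  25  21  15  28 127]
282 [ 40  95 130 132 132 133 137 133 128  93  19  12  27  23  40 138]
286 [  0  37 109 135 135 134 134 132 130 107  52  10  30  19  58 141]
290 [151  89  90 130 133 134 131 135 135 128  88   8  11  22  52 139]
294 [195 204 191 160 139 136 133 131 131 131 101  37  12  17   9  12]
298 [180 183 187 191 191 184 173 158 142 116  75   9   6  22  17  18]
0 28 [np.float64(166.1), np.float64(168.3), np.float64(170.4)]
0 30 [np.float64(162.5), np.float64(164.9), np.float64(167.4)]
0 32 [np.float64(158.7), np.float64(161.4), np.float64(164.1)]
-2 30 [np.float64(166.8), np.float64(168.9), np.float64(171.0)]
-2 32 [np.float64(163.0), np.float64(165.4), np.float64(167.8)]
```

Rod centre at row 278 is column 164.8, matching v = 30 mm, u = 0: in line with the left slots. Now round behind the knob and push forward.

```bash
python3 - <<'E'
from h import *
robot.line_to(W(0,5,.23),vel=.1)
robot.line_to(W(-48,5,.23),vel=.12)
robot.line_to(W(-48,46,.23),vel=.12);print(*uv())
for u in(-38,-28,-18,-8,2,8,12,13,14,15,16,17,18,19):
    g=robot.line_to(W(u,46,.23),vel=.03 if u<12 else .01,guard=5)
    if u>=12:robot.pause(.1)
    print(g,*uv())
    if g:break
shots("e")
E
```

```text
uv [-47.8  46. ] z 0.2298 F [0.51 0.4 ] -0.42 t 15.8
False uv [-37.8  45.8] z 0.23 F [0.07 0.09] -0.69 t 16.28
False uv [-27.9  46. ] z 0.2299 F [-0.04  0.67] -0.09 t 16.77
False uv [-17.9  46. ] z 0.2299 F [-0.55 -0.01] 0.47 t 17.25
False uv [-7.8 46. ] z 0.23 F [-1.07  0.01] 0.14 t 17.73
False uv [ 2.1 45.9] z 0.2299 F [-1.59 -0.03] -1.18 t 18.22
False uv [ 8.2 46. ] z 0.23 F [-1.3   0.44] -0.88 t 18.57
False uv [12. 46.] z 0.23 F [-1.21  0.07] -1.55 t 19.22
False uv [13. 46.] z 0.23 F [-1.21 -0.85] -0.39 t 19.57
False uv [13.9 46. ] z 0.23 F [-2.85 -0.27] -0.27 t 19.92
False uv [14.7 46. ] z 0.2298 F [-5.8  -0.04] -0.05 t 20.27
False uv [15.2 46. ] z 0.2297 F [-7.37 -0.22] 1.07 t 20.62
False uv [15.7 46. ] z 0.2296 F [-11.01  -0.56] 3.23 t 20.97
False uv [16.1 46. ] z 0.2295 F [-14.26  -1.75] 4.24 t 21.32
False uv [16.5 46.1] z 0.2294 F [-17.36  -0.73] 5.44 t 21.67
```

View pics/e.png

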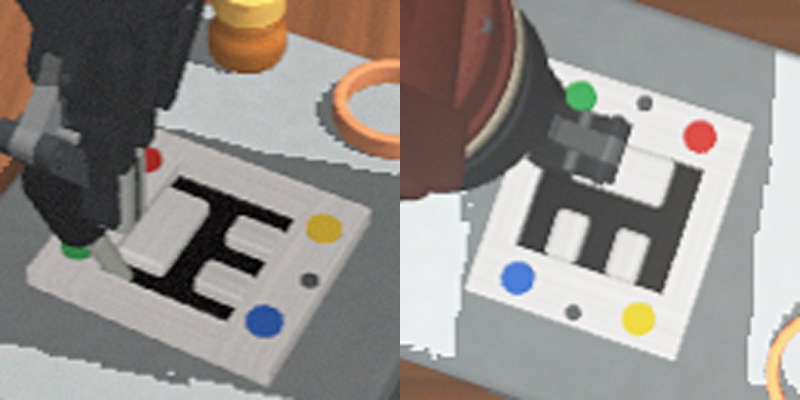

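The lever is against the closed end of the green slot. The force rose to 17 N because the guard is relative to each segment's start, so I'm backing off now and checking.

```bash
python3 - <<'E'
from h import *
robot.line_to(W(-55,46,.23),vel=.08)
robot.line_to(W(-60,30,.32),vel=.15)
robot.move_pose(W(-60,-250,.32),[180,0,162.91]);robot.pause(.3);print(*uv())
shots("f")
E
```

```text
uv [ -59.9 -249.3] z 0.32 F [-0.79 -0.93] 0.77 t 24.98
```

View pics/f.png

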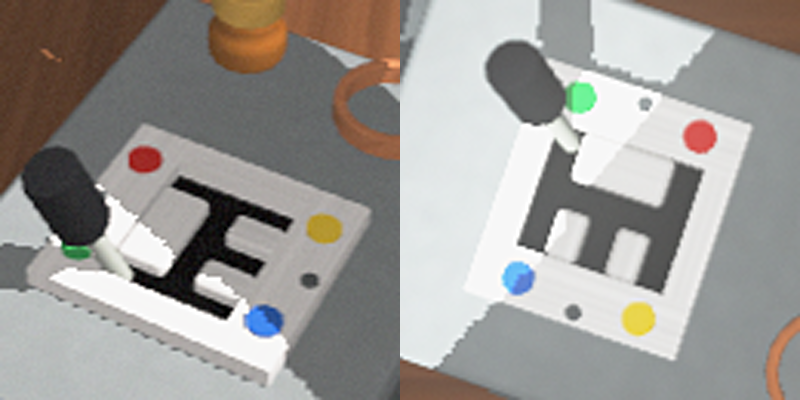

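Rod sits at the closed end of the green slot in both crops (side ≈(118,262), top ≈(570,140)), knob leaning forward-left, jar and bangle undisturbed. Quick numeric check.

```bash
python3 - <<'E'
from h import *
im=cv2.imread("pics/f.png")
p=[]
for i,(n,c) in enumerate((("side",(66,195)),("top",(125,82)))):
    cr=im[:,400*i:400*i+400];c,s=blob(cr.max(2)<75,np.array(c),40)
    x0,y0=project(n,W(0,0,.13)).astype(int);print(n,c,s);p.append(c*130/400+[x0-65,y0-65])
X,e=tri(*p);k=np.r_[Rg.T@(X[:2]-C0),X[2]-.005]*1e3
print(k.round(1),e,"shift",np.arctan2(k[0],k[2]),"or",np.arcsin(k[0]/165),"select",np.arctan2(k[1],k[2]),np.arcsin(k[1]/165))
E
```

```text
side [ 64.99368199 195.67409617] [  21  147   87   99 5698]Traceback (most recent call last):
  File "<stdin>", line 5, in <module>
  File "h.py", line 20, in blob
    i=max(k,key=lambda i:s[i,4]); return c[i],s[i]
ValueError: max() iterable argument is empty
```

```bash
python3 - <<'E'
from h import *
im=cv2.imread("pics/f.png")
p=[]
for i,(n,c,b) in enumerate((("side",(66,195),(0,130,130,250)),("top",(125,82),(70,30,165,127)))):
    cr=np.full((400,400,3),255,np.uint8);x1,y1,x2,y2=b;cr[y1:y2,x1:x2]=im[y1:y2,400*i+x1:400*i+x2]
    c,s=blob(cr.max(2)<(75,95)[i],np.array(c),40)
    x0,y0=project(n,W(0,0,.13)).astype(int);print(n,c,s);p.append(c*130/400+[x0-65,y0-65])
X,e=tri(*p);k=np.r_[Rg.T@(X[:2]-C0),X[2]-.005]*1e3
print(k.round(1),e,"shift",np.arctan2(k[0],k[2]),np.arcsin(k[0]/165),"select",np.arctan2(k[1],k[2]))
E
```

```text
side [ 64.99368199 195.67409617] [  21  147   87   99 5698]
top [123.71843575  69.18044693] [  88   43   77   73 1790]
[ 41.4  48.1 152.4] 0.0029866582818031647 shift 0.2655693334547246 0.2539198686657263 select 0.3058690147713953
```

```bash
python3 -c "
from plant import robot
print(robot.job_done())"
```

```text
the job is handed in; nothing more can be done
None
```

I pushed the lever out of park, along the cross slot and fully home into the green (forward-left) slot, entering no other gear, and handed the job in with the arm clear of the lever; at the slot end the push briefly reached about 17 N, more than intended, and I saw the jar and bangle undisturbed but did not re-check the screwdriver.

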